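# Slot the C-shaped weight onto the pickle press

## Robot

A 6-joint arm with a two-finger parallel gripper is mounted at the origin on the work surface. World frame = base frame: x ahead of the robot, y to its left, z up, the work surface at z = 0. Lengths are in m, angles in rad, forces in N, time in s.
With the tool pointing down it reaches from about 0.3 to 0.875 m from the base axis. Payload 6.4 kg.
Tool frame: the origin (TCP) lies on the centre line of the jaws, within the pads' length; the fingertips stand ahead of it and the grasp point (between the pads) lies 11 mm behind it (tcp_to_tips is the z of the fingertips in the tool frame, in m); z points along the fingers, y is the line along which they close (so a half turn about z gives the same grasp; the last joint's range is limited). The gripper opens to 85 mm and grips with 20 to 120 N. Pads are 22 mm wide; open, the fingers measure 114 mm over their backs; the gripper's body (76 mm by 85 mm) begins 54 mm behind the grasp point. The pads swing forward as they close: fully open they stand 13 mm farther back than shut.
Start: joints at [-1.319, 0.181, 1.607, -0, 1.354, -0.206], TCP at [0.254, -0.516, 0.239] pointing down, gripper open.
Joint ranges: [-2.99, 2.99], [-0.89, 2.07], [0.3, 2.58], [-1.14, 4.28], [0, 2.63], [-3.12, 3.12]. Speed limits (rad/s): [2.57, 2.57, 3.01, 3.14, 3.14, 3.14].

## Interface

Orientations are given as a rotation vector (axis times angle).
In Python, from rig import read_state, read_camera, sign_off, tcp_to_tips gives the robot as it stands.
- The arm moves only by the tool arm_command, never from a script. Its argument "steps" is a list of rows, each a list of 5 numbers: the closure, from 0 (fully open) to 1 (shut), then the shift along the world's x, y, z each as a share of 500 mm, from -1 to 1, then the turn about the world's z as a share of 0.5 rad, from -1 to 1. In form: [[gripper, tx, ty, tz, roll], ...]. A call has 1 to 12 rows; each row shifts and turns the commanded pose from where the row before left it; what a row does not reach is not made up. A row lasts 1/10 s, in which the tool goes at most 50 mm and 8.59 degrees, less where a joint would pass 70% of its speed; a pose out of reach is approached as far as the arm can. A call with a number of a shift or a turn outside -1 to 1 is refused whole. A call with a gripper value outside its range is refused whole. The fingers move at their own pace and stop on an object; the grip force is fixed at half the most. Time passes only in rows, so rows that do not move let the fingers close. It gives the time, the measured TCP pose, the force, the opening and the grip force at its end, in the units of the state.
- read_state(): the state, without advancing time (a new reading comes with each control period).
- read_camera(name): name is "scene" or "top"; returns a dict with "image" (384x512x3 uint8, red, green, blue), "camera_matrix" (3x3 intrinsics, pixels), "dist" ([k1, k2, p1, p2, k3] as OpenCV has them; the pictures are not rectified), "T" (4x4, takes a point from camera to world coordinates). Camera axes: x right, y down, z forward; pixel columns grow to the right and rows downward; lengths in m; the calibration is good to about 2 mm. A picture is of the moment at which its call begins. There is no depth.
- sign_off(): hands the job in; it is judged then, once.
The state is a dict: "clock": time; "joints": joint angles; "qd": joint speeds; "joint_efforts": joint torques, N m; "ee_pos": TCP position; "tool_rot": TCP orientation; "force": force on the tool from outside, world axes, zero at the start; "moment": the same for the moment, N m; "gripper_width": finger opening in m; "grip_force": force on a finger pad.
Only numpy, scipy, OpenCV 4.12 (cv2) and the standard library are available. Lean on these libraries where they do the work, as an engineer would, in place of code of your own. Each camera call takes 0.05 s, during which the arm holds its last target. There are 200 camera calls.

## Task

Put the larger of the two C-shaped iron weights onto the pickle press: pick it up (the upright tab is its handle), pass the press's rod sideways through the weight's gap below the knob, and lower it gently so that it lies flat on the wooden pressing board with the rod in its round middle opening. Let go of it, and leave everything else on the counter where it is.

Things in the scene. Friction and masses are not known exactly. Their poses are not given: they have to be found in the camera images.
- big_weight: Larger C-shaped weight, dark iron, about 0.4 kg, flat on the counter: a ring 14 mm thick, outer radius 58 mm, round middle opening of radius 20 mm, and a straight gap 26 mm wide from it out along +x to the tips at x = 40 mm. Origin: centre of the opening, underside; z up. At the start +x points within 0.8 rad of the direction ahead of the robot. Either weight may lie to the right.
- big_weight_tab (a point): Grip point in the larger weight's upright tab, at x = -60 mm, y = 0, 55 mm above its underside; axes as the weight's. The tab is a plate standing opposite the gap: 32 mm long in x (x = -76 to -44 mm), 14 mm thick in y, top 72 mm up, on a heel 44 mm wide reaching to x = -79 mm. Pinch it across its thickness, from above.
- rod_foot (a point): Foot of the press's rod, on top of the wooden pressing board (radius 67 mm), 80 mm above the counter; z up. The press is a fixed glazed crock of radius 78 mm. The steel rod, 14 mm in diameter, rises from the board's centre, free from all sides; 58 mm above the board begins a round black knob, 46 mm wide (more than the weight's opening), its top 83 mm above the board.
- small_weight: The smaller C-shaped weight, same iron and shape: outer radius 36 mm, 10 mm thick, upright tab at x = -36 mm with its top 36 mm up. Origin: centre of its opening, underside; its gap points along its +x. To be left alone.
- mug: White mug, radius 40 mm, 90 mm tall; origin under its centre. To be left alone.
- jar: Amber glass jar with a steel lid, radius 34 mm, 110 mm tall; origin under its centre. To be left alone.
- sauce: Green glass sauce bottle, radius 31 mm, 200 mm tall; origin under its centre. To be left alone.
- trivet: Wooden trivet, a closed flat ring of radius 60 mm, 12 mm thick; origin under its centre. To be left alone.
- spatula: Kitchen spatula 260 mm long lying on the counter at the robot's left; its x runs from handle to blade. To be left alone.
There are look-alikes about, which are no part of the job. What is shaped like the big_weight but red is not meant.

How it is judged:
By the outcome, as a careful person would: the job done as asked, in the order asked, and still so for the second after the job is handed in, with the robot touching nothing.
It also fails if it takes over 40 s, if anything falls off the work surface, if the arm or the gripper's body presses on something with over 40 N, if the wrist force passes 120 N, or if a joint passes its speed limit or range.

## Working session

There is one attempt and no reset: what is moved stays moved. The work goes in short steps, Python scripts to look and compute and a tool call to move; the robot and the scene stay as the last step left them, time stands still between calls to the robot, and variables do not carry over. Pictures are saved under pics/ and viewed, at most 10 in all, crops included, and the job is handed in when it is done.

Besides the shell and the picture viewer there is one more tool, called after "Call:" as name(argument=value, ...), one argument or row to a line, values as JSON. arm_command: Moves the arm, as the interface text tells. Its arguments: {"type":"object","properties":{"steps":{"type":"array"}},"required":["steps"]}

```bash
mkdir -p pics
python3 - <<'E'
from rig import *
import cv2,numpy as np
for n in("scene","top"):
    c=read_camera(n); cv2.imwrite(f"pics/{n}0.png",cv2.resize(c["image"][:,:,::-1],(800,600),interpolation=cv2.INTER_CUBIC)); np.savez(n+"0.npz",**c)
    print(n,c["camera_matrix"].tolist(),c["dist"],c["T"].round(4).tolist())
s=read_state();print(s,tcp_to_tips)
E
```

```text
scene [[395.1296421614887, 0.0, 254.71020356108275], [0.0, 395.1296421614887, 189.9710640005331], [0.0, 0.0, 1.0]] [0.00820442 0.         0.         0.         0.        ] [[0.1706, 0.5863, -0.792, 1.3322], [0.9851, -0.1196, 0.1236, -0.0785], [-0.0223, -0.8012, -0.5979, 0.6718], [0.0, 0.0, 0.0, 1.0]]
top [[468.0769991010395, 0.0, 251.60470785243066], [0.0, 468.0769991010395, 189.39232957100242], [0.0, 0.0, 1.0]] [-0.19141546  0.          0.          0.          0.        ] [[0.0136, -0.9912, 0.1318, 0.3569], [-0.9999, -0.0131, 0.0053, 0.0203], [-0.0035, -0.1319, -0.9913, 1.5356], [0.0, 0.0, 0.0, 1.0]]
{'clock': 0.1, 'joints': array([-1.31929291e+00,  1.81476057e-01,  1.60789382e+00,  1.15176317e-05,
        1.35381849e+00, -2.06316878e-01]), 'qd': array([-0.00065919, -0.00147755, -0.00296475, -0.00045873,  0.00187191,
        0.00048561]), 'joint_efforts': array([-1.70119811e-04, -4.45880556e+01, -3.52235913e+01, -3.79487174e-04,
        4.15825038e-03,  7.94761036e-06]), 'ee_pos': array([ 0.25403405, -0.51530297,  0.23847587]), 'tool_rot': array([-3.05808889e+00, -7.12512509e-01,  3.89463930e-05]), 'force': array([-0.78706785,  0.4601409 , -0.23157209]), 'moment': array([ 0.05242512,  0.05698962, -0.00743503]), 'grip_force': 0.0, 'gripper_width': 0.08550546075635451} 0.008
```

View pics/top0.png

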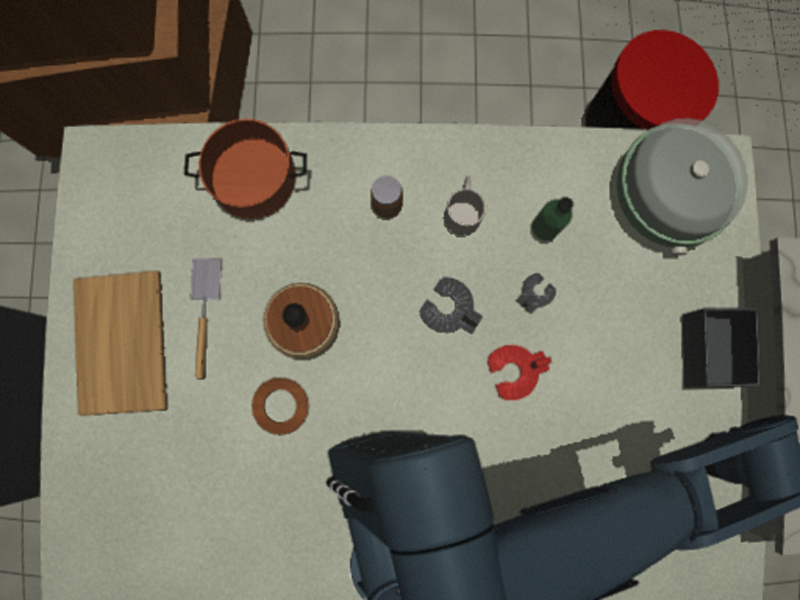

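View pics/scene0.png

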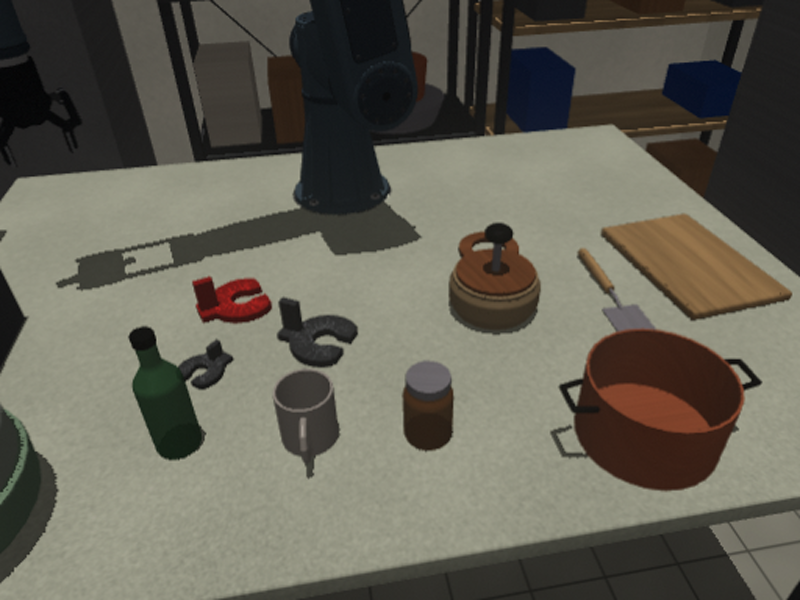

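The top picture (800x600 view) shows three C-shaped weights: a large dark one at (450,306), a red one at (517,372) and a small dark one at (538,292). The large dark one fits big_weight, since the red one is ruled out and the small one is clearly smaller. Its gap faces up-left and its tab is at (470,320). The press is at (300,320) with its knob at (294,316). I'll confirm with a crop and fit the pose.

```bash
cat > fit.py <<'E'
import cv2,numpy as np
from scipy.optimize import minimize,least_squares
def load(s="0"): return {n:dict(np.load(n+s+".npz")) for n in("top","scene")}
def proj(c,P):
    W=np.linalg.inv(c["T"]); r=cv2.Rodrigues(W[:3,:3])[0]
    return cv2.projectPoints(np.float64(P).reshape(-1,1,3),r,W[:3,3],c["camera_matrix"],c["dist"])[0].reshape(-1,2)
def ray(c,uv):
    p=cv2.undistortPoints(np.float64([[uv]]),c["camera_matrix"],c["dist"])[0,0]
    return c["T"][:3,3],c["T"][:3,:3]@np.r_[p,1]
S=8
def parts():
    a0=np.arcsin(13/58); a=np.linspace(np.arcsin(13/20),2*np.pi-np.arcsin(13/20),61); b=np.linspace(.32,2*np.pi-.32,61)
    out=[]
    for i in range(60):
        q=[(.02*np.cos(t),.02*np.sin(t)) for t in a[i:i+2]]+[(.058*np.cos(t),.058*np.sin(t)) for t in b[i:i+2]]
        q=[(min(x,.042 if False else x),y) for x,y in q]
        out.append([(x,y,z) for x,y in q for z in(0,.014)])
    box=lambda x0,x1,h,z1:[(x,y,z) for x in(x0,x1) for y in(-h,h) for z in(0,z1)]
    out+= [box(-.076,-.044,.007,.072),box(-.079,-.044,.022,.014)]
    return [np.array(o) for o in out]
PARTS=parts()
def render(c,p,roi,z=0):
    x,y,t=p; R=np.array([[np.cos(t),-np.sin(t),0],[np.sin(t),np.cos(t),0],[0,0,1]])
    x0,y0,x1,y1=roi; m=np.zeros(((y1-y0)*S,(x1-x0)*S),np.uint8)
    for o in PARTS:
        uv=(proj(c,o@R.T+[x,y,z])+.5-[x0,y0])*S
        cv2.fillConvexPoly(m,cv2.convexHull(uv.astype(np.int32)),255)
    return cv2.resize(m,(x1-x0,y1-y0),interpolation=cv2.INTER_AREA)/255.
E
python3 - <<'E'
from fit import *
C=load()
rois={"top":(262,172,314,220),"scene":(172,184,234,240)}
M={}
for n,c in C.items():
    x0,y0,x1,y1=rois[n]; im=c["image"][y0:y1,x0:x1].astype(float)
    g=im.max(2); bg=np.median(g); fg=np.percentile(g,8); print(n,bg,fg)
    M[n]=(g<(.55*fg+.45*bg)).astype(float)
    lab=cv2.connectedComponentsWithStats(M[n].astype(np.uint8))
    k=1+np.argmax(lab[2][1:,4]); M[n]=(lab[1]==k)*1.
def cost(p,ns=("top","scene")): return sum(np.abs(render(C[n],p,rois[n])-M[n]).sum()/M[n].sum() for n in ns)
o,d=ray(C["top"],(448*.64,305*.64)); P=o-d*o[2]/d[2]; print(P)
best=min((cost([P[0],P[1],t]),t) for t in np.linspace(-.8,.8,17))
for ns in(("top","scene"),("top",),("scene",)):
    r=minimize(cost,[P[0],P[1],best[1]],args=(ns,),method="Nelder-Mead",options=dict(initial_simplex=np.array([P[0],P[1],best[1]])+np.array([[0,0,0],[.01,0,0],[0,.01,0],[0,0,.15]])))
    print(ns,r.x.round(4),r.fun)
    if len(ns)==2:p=r.x
# knob: dark blob centroids
pts={}
for n,roi in{"top":(176,188,204,216),"scene":(305,140,332,157)}.items():
    x0,y0,x1,y1=roi; g=C[n]["image"][y0:y1,x0:x1].max(2)
    m=(g<48).astype(np.uint8); st=cv2.connectedComponentsWithStats(m); k=1+np.argmax(st[2][1:,4])
    pts[n]=st[3][k]+[x0,y0]; print(n,pts[n],st[2][k])
A=[];b=[]
for n in pts:
    o,d=ray(C[n],pts[n]); d/=np.linalg.norm(d); Q=np.eye(3)-np.outer(d,d); A.append(Q); b.append(Q@o)
K=np.linalg.lstsq(np.vstack(A),np.hstack(b),rcond=None)[0]; print("knob",K, [ (np.linalg.norm(a@K-q)) for a,q in zip(A,b)])
vis=[]
for n in C:
    x0,y0,x1,y1=rois[n]; im=C[n]["image"][y0:y1,x0:x1,::-1].copy()
    v=cv2.resize(im,None,fx=6,fy=6,interpolation=cv2.INTER_CUBIC)
    m=cv2.resize(render(C[n],p,rois[n]),None,fx=6,fy=6)
    cs=cv2.findContours((m>.5).astype(np.uint8),cv2.RETR_LIST,cv2.CHAIN_APPROX_NONE)[0]; cv2.drawContours(v,cs,-1,(0,255,255),1)
    vis.append(cv2.copyMakeBorder(v,0,340-v.shape[0],0,0,cv2.BORDER_CONSTANT))
cv2.imwrite("pics/crop1.png",np.hstack(vis))
E
```

```text
top 163.0 66.0
scene 147.0 30.0
[ 0.54324554 -0.08786899  0.        ]
('top', 'scene') [ 0.5431 -0.0811  0.9992] 0.22988869863807526
('top',) [ 0.5425 -0.0814  1.0134] 0.10528961282215425
('scene',) [ 0.5427 -0.0815  0.9789] 0.11871117161948579
top [188.23626374 201.80769231] [  5   6  16  17 182]
scene [318.31413613 149.60732984] [  1   3  22  14 191]
knob [0.50156651 0.21739971 0.14820344] [np.float64(0.0006147973978676548), np.float64(0.0006147973978681755)]
```

View pics/crop1.png

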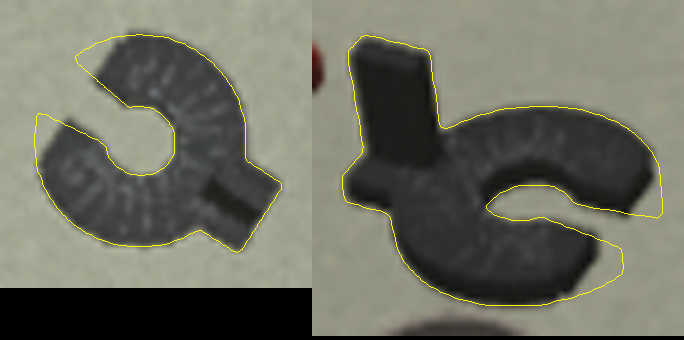

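The crop confirms the target: the large dark C-weight, with its outline matched in both views except at the cut tips. Its centre is about (0.543, -0.081) and its yaw about 1.0, so the tab is at (0.511, -0.132). The rod axis is at about (0.502, 0.217). Next I move above the tab with the jaws half closed.

Call:
arm_command(
  steps=[
    [0.45,0.043,0.064,0,0.09],
    [0.45,0.043,0.064,0,0.09],
    [0.45,0.043,0.064,0,0.09],
    [0.45,0.043,0.064,0,0.09],
    [0.45,0.043,0.064,0,0.09],
    [0.45,0.043,0.064,0,0.09],
    [0.45,0.043,0.064,0,0.09],
    [0.45,0.043,0.064,0,0.09],
    [0.45,0.043,0.064,0,0.09],
    [0.45,0.043,0.064,0,0.09],
    [0.45,0.043,0.064,0,0.09],
    [0.45,0.043,0.064,0,0.09],
  ],
)

```text
clock: 1.3
ee_pos: [0.5126, -0.1302, 0.239]
tool_rot: [-2.757, -1.506, 0.0]
force: [0.9, -0.4, 0.8]
gripper_width: 0.0468
grip_force: 0.0
```

Call:
arm_command(
  steps=[
    [0.45,0,0,0,0],
    [0.45,0,0,0,0],
  ],
)

```text
clock: 1.5
ee_pos: [0.512, -0.1311, 0.2388]
tool_rot: [-2.757, -1.505, 0.001]
force: [-0.0, -0.5, 0.2]
gripper_width: 0.047
grip_force: 0.0
```

Call:
arm_command(
  steps=[
    [0.45,-0.002,0,-0.07,0],
    [0.45,0,0,-0.07,0],
    [0.45,0,0,-0.07,0],
    [0.45,0,0,-0.06,0],
    [0.45,0,0,-0.05,0],
    [0.45,0,0,-0.04,0],
    [0.45,0,0,-0.03,0],
    [0.45,0,0,0,0],
  ],
)

```text
clock: 2.3
ee_pos: [0.5086, -0.1323, 0.042]
tool_rot: [-2.757, -1.498, 0.005]
force: [-0.7, -0.7, 0.1]
gripper_width: 0.0467
grip_force: 0.0
```

Run:
```python
from rig import *
from fit import *
v=[]
for n,(x0,y0,x1,y1) in{"top":(250,160,330,230),"scene":(150,150,240,240)}.items():
    c=read_camera(n); v.append(cv2.resize(c["image"][y0:y1,x0:x1,::-1],(400,400),interpolation=cv2.INTER_CUBIC))
cv2.imwrite("pics/pre.png",np.hstack(v)); s=read_state();print(s["ee_pos"],s["force"])
```

```text
[ 0.51066116 -0.13277089  0.04438811] [-0.65913847 -0.52151168  0.43663294]
```

View pics/pre.png

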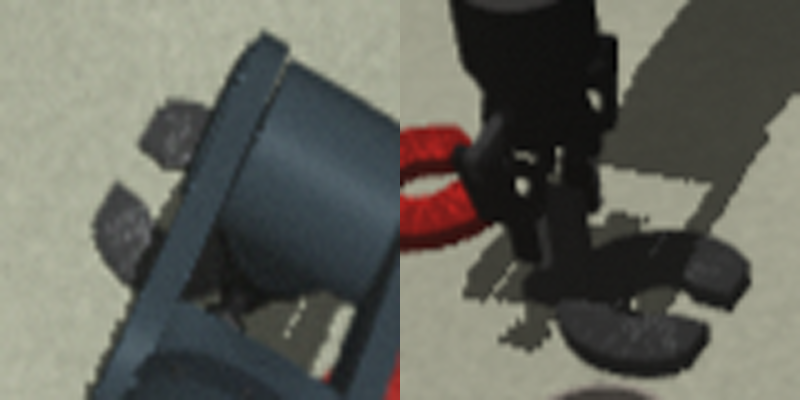

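The scene crop shows a finger on each side of the tab at about (555,220) in the crop, and nothing else is touched. I'll close now and then lift.

Call:
arm_command(
  steps=[
    [1,0,0,0,0],
    [1,0,0,0,0],
    [1,0,0,0,0],
    [1,0,0,0,0],
    [1,0,0,0,0],
    [1,0,0,0,0],
  ],
)

```text
clock: 3.0
ee_pos: [0.5119, -0.1324, 0.0455]
tool_rot: [2.757, 1.502, 0.001]
force: [-1.8, -1.9, 7.3]
gripper_width: 0.013
grip_force: 60.0
```

Call:
arm_command(
  steps=[
    [1,0,0,0.01,0],
    [1,0,0,0.02,0],
    [1,0,0,0.03,0],
    [1,0,0,0.04,0],
    [1,0,0,0.05,0],
    [1,0,0,0.04,0],
    [1,0,0,0.02,0],
    [1,0,0,0,0],
    [1,0,0,0,0],
  ],
)

```text
clock: 3.9
ee_pos: [0.5106, -0.1315, 0.1486]
tool_rot: [-2.758, -1.503, 0.001]
force: [-0.5, -0.8, -4.3]
gripper_width: 0.0133
grip_force: 58.5
```

Run:
```python
from rig import *
from fit import *
c=read_camera("scene"); cv2.imwrite("pics/lift.png",cv2.resize(c["image"][110:260,110:310,::-1],(800,600),interpolation=cv2.INTER_CUBIC)); np.savez("scene1.npz",**c)
s=read_state();print(s["ee_pos"],s["force"],s["moment"],s["gripper_width"])
```

```text
[ 0.51028656 -0.13134572  0.1480491 ] [-0.46318731  1.15314045 -3.68346566] [-0.1266545   0.08843689 -0.04001035] 0.013325541347542155
```

View pics/lift.png

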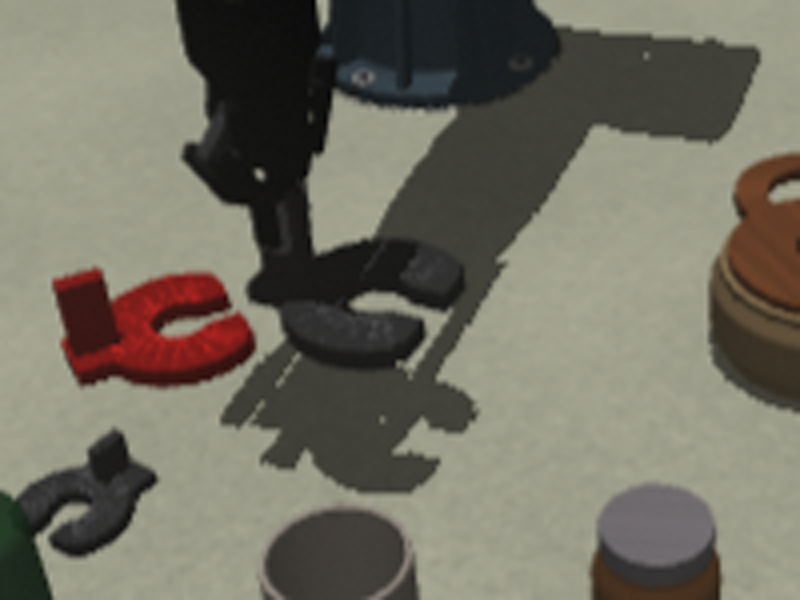

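The weight is lifted and roughly level, with its tips at crop (440,290) and (405,345). I'll check the tilt by overlaying the predicted level pose.

Run:
```python
from fit import *
c=load("0")["scene"]; c=dict(np.load("scene1.npz"))
t=1.0; R=np.array([[np.cos(t),-np.sin(t),0],[np.sin(t),np.cos(t),0],[0,0,1]])
tcp=np.array([.5103,-.1315,.1482]); ps=[np.minimum(o,[.04,9,9]) for o in PARTS]
v=cv2.resize(c["image"][150:210,160:240,::-1],(800,600),interpolation=cv2.INTER_CUBIC)
for a,col in((0,(0,255,255)),(.06,(0,255,0))):
    Ry=cv2.Rodrigues(np.array([0,a,0]))[0]; m=np.zeros((600,800),np.uint8)
    for o in ps:
        P=((o-[-.06,0,.055])@Ry.T+[0,0,.011])@R.T+tcp
        cv2.fillConvexPoly(m,cv2.convexHull(((proj(c,P)+.5-[160,150])*10).astype(np.int32)),255)
    cv2.drawContours(v,cv2.findContours(m,cv2.RETR_LIST,cv2.CHAIN_APPROX_NONE)[0],-1,col,1)
cv2.imwrite("pics/tilt.png",v)
```

```text
Traceback (most recent call last):
cv2.error: OpenCV(4.12.0) /io/opencv/modules/calib3d/src/calibration_base.cpp:151: error: (-210:Unsupported format or combination of formats) The matrices must have 32f or 64f data type in function 'Rodrigues'
```

Run:
```python
from fit import *
c=dict(np.load("scene1.npz"))
t=1.0; R=np.array([[np.cos(t),-np.sin(t),0],[np.sin(t),np.cos(t),0],[0,0,1]])
tcp=np.array([.5103,-.1315,.1482]); ps=[np.minimum(o,[.04,9,9]) for o in PARTS]
v=cv2.resize(c["image"][150:210,160:240,::-1],(800,600),interpolation=cv2.INTER_CUBIC)
for a,col in((0.,(0,255,255)),(.06,(0,255,0))):
    Ry=cv2.Rodrigues(np.array([0,a,0.]))[0]; m=np.zeros((600,800),np.uint8)
    for o in ps:
        P=((o-[-.06,0,.055])@Ry.T+[0,0,.011])@R.T+tcp
        cv2.fillConvexPoly(m,cv2.convexHull(((proj(c,P)+.5-[160,150])*10).astype(np.int32)),255)
    cv2.drawContours(v,cv2.findContours(m,cv2.RETR_LIST,cv2.CHAIN_APPROX_NONE)[0],-1,col,1)
cv2.imwrite("pics/tilt.png",v)
```

```text
(no output)
```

View pics/tilt.png

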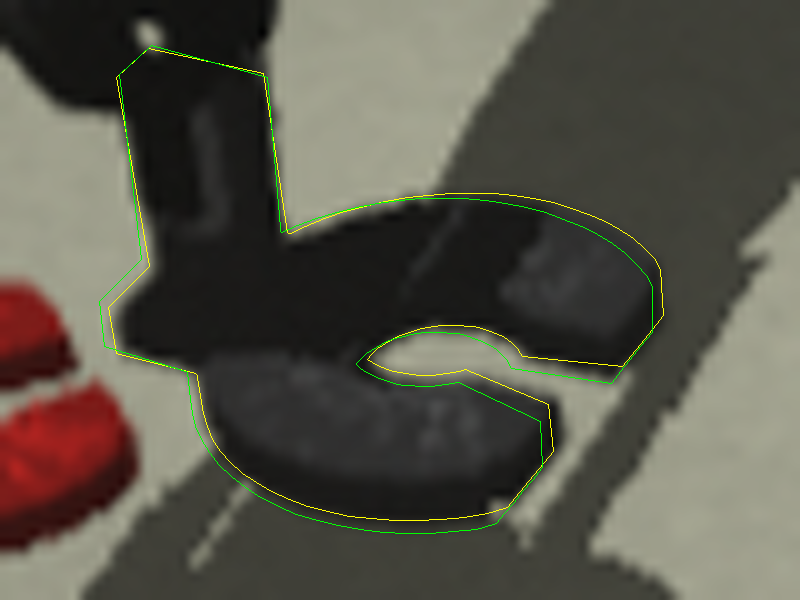

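The held weight matches the level outline (yellow) to within about 2 mm, with no noticeable tilt. Next I move to the pre-insertion point behind the rod along the gap direction, then pass the rod through in two steps.

Call:
arm_command(
  steps=[
    [1,-0.016,0.027,0,0],
    [1,-0.032,0.054,0,0],
    [1,-0.032,0.054,0,0],
    [1,-0.032,0.054,0,0],
    [1,-0.032,0.054,0,0],
    [1,-0.032,0.054,0,0],
    [1,-0.032,0.054,0,0],
    [1,-0.016,0.027,0,0],
    [1,0,0,0,0],
    [1,0,0,0,0],
  ],
)

```text
clock: 4.95
ee_pos: [0.3986, 0.0575, 0.1488]
tool_rot: [-2.758, -1.505, 0.001]
force: [0.4, 0.0, -2.7]
gripper_width: 0.0135
grip_force: 59.0
```

Run:
```python
from rig import *
from fit import *
v=[]
for n,(x0,y0,x1,y1) in{"top":(160,170,260,270),"scene":(240,120,350,230)}.items():
    c=read_camera(n); np.savez(n+"2.npz",**c); v.append(cv2.resize(c["image"][y0:y1,x0:x1,::-1],(400,400),interpolation=cv2.INTER_CUBIC))
cv2.imwrite("pics/pre2.png",np.hstack(v)); s=read_state();print(s["ee_pos"],s["tool_rot"],s["force"])
```

```text
[0.39931398 0.05682723 0.1491229 ] [ 2.75889864e+00  1.50260483e+00 -2.93435554e-04] [-0.27124837  0.58687984 -3.22730285]
```

View pics/pre2.png

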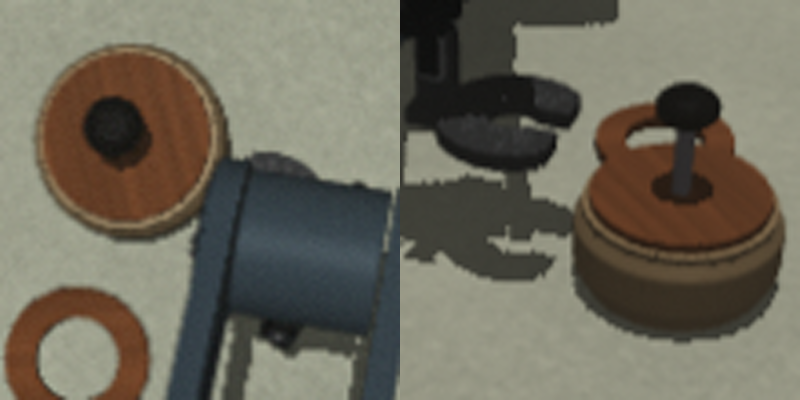

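Call:
arm_command(
  steps=[
    [1,0.016,0.025,0,0],
    [1,0.016,0.026,0,0],
    [1,0.016,0.026,0,0],
    [1,0.016,0.026,0,0],
    [1,0.016,0.025,0,0],
    [1,0,0,0,0],
    [1,0,0,0,0],
  ],
)

```text
clock: 5.75
ee_pos: [0.4391, 0.1209, 0.149]
tool_rot: [-2.758, -1.503, 0.002]
force: [-0.3, 0.3, -3.1]
gripper_width: 0.0132
grip_force: 59.1
```

Run:
```python
from rig import *
from fit import *
c=read_camera("scene"); s=read_state(); tcp=s["ee_pos"]; print(tcp,s["tool_rot"],s["force"])
x0,y0=265,115; v=cv2.resize(c["image"][y0:y0+75,x0:x0+100,::-1],(800,600),interpolation=cv2.INTER_CUBIC)
t=1.0; R=np.array([[np.cos(t),-np.sin(t),0],[np.sin(t),np.cos(t),0],[0,0,1]])
q=lambda P:((proj(c,P)+.5-[x0,y0])*8).astype(np.int32)
m=np.zeros((600,800),np.uint8)
for o in PARTS: cv2.fillConvexPoly(m,cv2.convexHull(q((np.minimum(o,[.04,9,9])-[-.06,0,.044])@R.T+tcp)),255)
cv2.drawContours(v,cv2.findContours(m,cv2.RETR_LIST,cv2.CHAIN_APPROX_NONE)[0],-1,(0,255,255),1)
r=np.array([.5016,.2174,0]); a=np.linspace(0,2*np.pi,60); C=np.c_[np.cos(a),np.sin(a),0*a]
cv2.polylines(v,[q([r+[0,0,.08],r+[0,0,.138]])],False,(0,255,0),1)
cv2.polylines(v,[q(r+[0,0,.08]+.067*C)],True,(0,255,0),1)
cv2.imwrite("pics/ins.png",v)
c=dict(np.load("top2.npz")); d=proj(c,[r+[0,0,.08]]+list(r+[0,0,.08]+.067*C[[0,15,30,45]])); print((d-[160,170])*4)
```

```text
[0.43887703 0.12079576 0.1489327 ] [-2.75852409e+00 -1.50285889e+00  1.69304052e-03] [ 0.32320001 -0.89856408 -3.98252013]
[[124.14362355 136.16747891]
 [126.70334292  51.62219734]
 [ 39.61077194 137.14084852]
 [126.29207613 221.54324306]
 [209.14299849 130.61087748]]
```

View pics/ins.png

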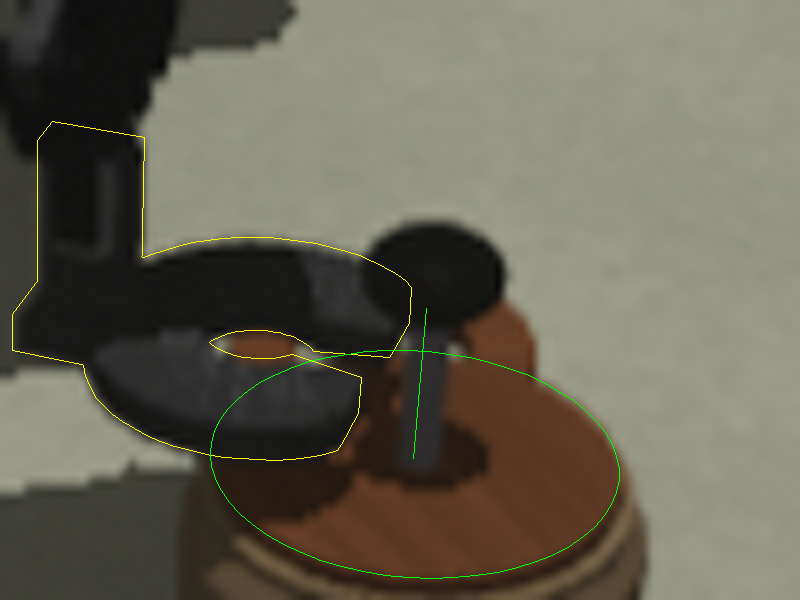

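The rod stands in line with the gap, at crop x of about 425 (predicted 420), and the weight is between the board and the knob. I'll slide in the rest of the way.

Call:
arm_command(
  steps=[
    [1,0.01,0.016,0,0],
    [1,0.01,0.016,0,0],
    [1,0.01,0.016,0,0],
    [1,0.01,0.016,0,0],
    [1,0.01,0.015,0,0],
    [1,0.01,0.015,0,0],
    [1,0,0,0,0],
    [1,0,0,0,0],
  ],
)

```text
clock: 6.6
ee_pos: [0.469, 0.1684, 0.1491]
tool_rot: [-2.758, -1.504, 0.001]
force: [-0.5, -0.4, -4.0]
gripper_width: 0.0133
grip_force: 59.0
```

Call:
arm_command(
  steps=[
    [1,0,0,-0.01,0],
    [1,0,0,-0.01,0],
    [1,0,0,-0.008,0],
    [1,0,0,-0.006,0],
    [1,0,0,-0.004,0],
    [1,0,0,0,0],
    [1,0,0,0,0],
  ],
)

```text
clock: 7.3
ee_pos: [0.4692, 0.1682, 0.1304]
tool_rot: [2.759, 1.503, 0.0]
force: [0.2, -0.2, -4.5]
gripper_width: 0.0134
grip_force: 59.1
```

Call:
arm_command(
  steps=[
    [1,0,0,-0.004,0],
    [1,0,0,-0.003,0],
    [1,0,0,-0.002,0],
    [1,0,0,0,0],
    [1,0,0,0,0],
  ],
)

```text
clock: 7.8
ee_pos: [0.4691, 0.1682, 0.1258]
tool_rot: [-2.759, -1.503, 0.0]
force: [0.4, 0.3, -3.1]
gripper_width: 0.0133
grip_force: 59.1
```

Call:
arm_command(
  steps=[
    [1,0,0,-0.002,0],
    [1,0,0,0,0],
    [1,0,0,0,0],
  ],
)

```text
clock: 8.1
ee_pos: [0.4693, 0.1682, 0.1255]
tool_rot: [2.758, 1.503, 0.001]
force: [-4.3, -0.9, 5.9]
gripper_width: 0.0133
grip_force: 60.4
```

Call:
arm_command(
  steps=[
    [1,0,0,-0.002,0],
    [1,0,0,0,0],
    [1,0,0,0,0],
  ],
)

```text
clock: 8.4
ee_pos: [0.4693, 0.1682, 0.1254]
tool_rot: [2.758, 1.503, 0.0]
force: [-8.3, -2.6, 14.4]
gripper_width: 0.0131
grip_force: 61.7
```

Contact is felt on the board. I'll ease off 1 mm, then open partly.

Call:
arm_command(
  steps=[
    [1,0,0,0.002,0],
    [1,0,0,0,0],
    [0.75,0,0,0,0],
    [0.65,0,0,0,0],
    [0.55,0,0,0,0],
    [0.5,0,0,0,0],
    [0.45,0,0,0,0],
    [0.45,0,0,0,0],
  ],
)

```text
clock: 9.2
ee_pos: [0.4692, 0.1682, 0.1247]
tool_rot: [-2.759, -1.503, 0.0]
force: [-0.4, -0.4, -0.1]
gripper_width: 0.0469
grip_force: 0.0
```

Call:
arm_command(
  steps=[
    [0.45,0,0,0.02,0],
    [0.45,0,0,0.04,0],
    [0.45,0,0,0.06,0],
    [0.45,0,0,0.08,0],
    [0.45,0,0,0.06,0],
    [0.45,-0.06,-0.06,0,0],
    [0.45,-0.06,-0.07,0,0],
    [0.45,-0.06,-0.07,0,0],
    [0.45,-0.03,-0.07,0,0],
    [0.45,0,-0.08,0,0],
    [0.45,0,-0.08,0,0],
    [0.45,0,0,0,0],
  ],
)

```text
clock: 10.4
ee_pos: [0.3642, -0.0508, 0.256]
tool_rot: [2.761, 1.493, 0.001]
force: [0.5, -0.1, 0.1]
gripper_width: 0.0467
grip_force: 0.0
```

Run:
```python
from rig import *
from fit import *
v=[]
for n,(x0,y0,x1,y1) in{"top":(150,160,230,240),"scene":(265,120,355,210)}.items():
    c=read_camera(n); v.append(cv2.resize(c["image"][y0:y1,x0:x1,::-1],(400,400),interpolation=cv2.INTER_CUBIC))
cv2.imwrite("pics/end.png",np.hstack(v)); s=read_state();print(s["ee_pos"],s["force"],s["clock"])
```

```text
[ 0.36413358 -0.04740234  0.25539149] [-0.95044326  0.31380902  0.14784056] 10.5
```

View pics/end.png

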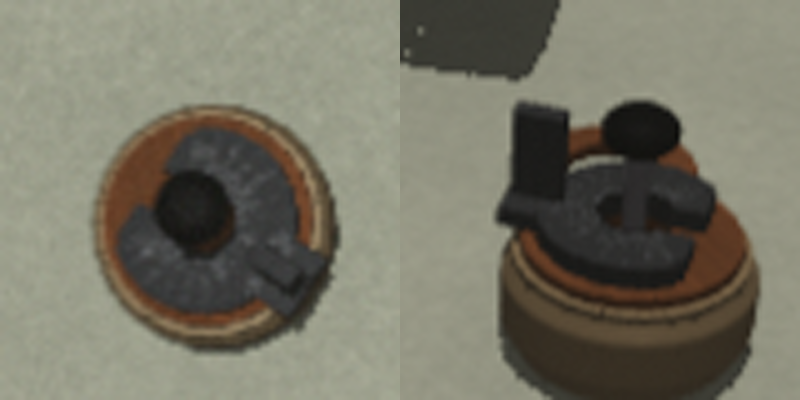

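The weight lies flat on the board, and the rod stands in its round opening (top crop (195,208), scene crop (635,215)). The gripper is clear.

```bash
python3 -c "
from rig import *
print(sign_off())"
```

```text
the job is handed in; nothing more can be done
None
```

The larger dark iron weight lies flat on the pressing board with the rod in its round opening; the gripper is open and clear, I touched nothing else, and I handed the job in at about 10.5 s.

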